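Sweep the hex bushings through the gate into the inspection slot

ROBOT

A 6-joint arm with a two-finger parallel gripper is mounted at the origin on the work surface. World frame = base frame: x ahead of the robot, y to its left, z up, the work surface at z = 0. Lengths are in mm, angles in rad, forces in N, time in s.
With the tool pointing down it reaches from about 275 to 725 mm from the base axis. Payload 5.6 kg.
Tool frame: the origin (TCP) lies on the centre line of the jaws, within the pads' length; the fingertips stand 8 mm ahead of it and the grasp point (between the pads) lies 11 mm behind it; z points along the fingers, y is the line along which they close (so a half turn about z gives the same grasp; the last joint's range is limited). The gripper opens to 85 mm and grips with 20 to 120 N. Pads are 22 mm wide; open, the fingers measure 114 mm over their backs; the gripper's body (76 mm by 85 mm) begins 54 mm behind the grasp point. The pads swing forward as they close: fully open they stand 13 mm farther back than shut.
Start: joints at [1.524, 0.255, 0.108, 0, -1.424, -0.285], TCP at [179.133, 520.004, 239.283] pointing down, gripper open.
Joint ranges: [-2.95, 2.95], [-1.21, 1.97], [-1.09, 1.5], [-2.87, 1.71], [-2.94, -0.07], [-3.05, 3.05]. Speed limits (rad/s): [2.57, 2.57, 3.14, 3.14, 3.14, 3.14].

INTERFACE

Orientations are given as a unit quaternion [w, x, y, z].
In Python, from station import ctrl gives the robot as it stands. The module is installed in compiled form; this text tells all that it offers.
- The arm moves only by the tool send_rows, never from a script. Its argument "deltas" is a list of rows, each a list of 7 numbers: the turn, a rotation vector about the tool's x, y, z in rad, then the shift along the tool's x, y, z in cm, then the gripper's target within -1 to 1 (fully open at 1, half-way at 0, shut at -1). A call has 1 to 20 rows; each row is the pose to reach, as a shift and turn from the pose commanded when the call began, along the tool's axes at that moment; what a row does not reach only later rows make up. A row lasts 1/10 s, in which the tool goes at most 50 mm and 8.59 degrees, less where a joint would pass 70% of its speed; a pose out of reach is approached as far as the arm can. A call with a gripper value outside its range is refused whole. The fingers move at their own pace and stop on an object; "grip_force" is the grip in N (left out, the last holds). Time passes only in rows, so rows that repeat a pose let the fingers close. It gives the time, the measured TCP pose, the force, the opening and the grip force at its end, in the units of the state.
- ctrl.observe(): the state, without advancing time (a new reading comes with each control period).
- ctrl.capture(name): name is "side" or "top" or "wrist"; returns the picture (420x560x3 uint8, blue, green, red); there is no depth.
- ctrl.get_calibration(name): a dict with "fx", "fy", "cx", "cy" (pixels), "pose" (4x4, takes a point from camera to world coordinates); the wrist camera has in their place "T_tool_cam" (4x4, takes a point from camera to tool coordinates, whose origin is the TCP and whose axes are the flange's). Camera axes: x right, y down, z forward; pixel columns grow to the right and rows downward; lengths in mm; the calibration is good to about 2 mm. A picture is of the moment at which its call begins: read the wrist's pose just before it. get_calibration takes no time and is no camera call.
- ctrl.close_job(): hands the job in; it is judged then, once.
The state is a dict: "t": time; "q": joint angles; "joint_vel": joint speeds; "joint_efforts": joint torques, N m; "eef_pos": TCP position; "tool_rot": TCP orientation; "ft_force": force on the tool from outside, world axes, zero at the start; "ft_torque": the same for the moment, N m; "opening": finger opening in mm; "grasp_force": force on a finger pad.
Only numpy, scipy, OpenCV 4.12 (cv2) and the standard library are available. Lean on these libraries where they do the work, as an engineer would, in place of code of your own. Each camera call takes 0.05 s, during which the arm holds its last target. There are 200 camera calls.

TASK

Sweep the three steel hex bushings along the blue deck with the fingertips, through the gap in the yellow fence, so that they drop into the slot behind it: one at a time, each only after the one before has dropped, with only one bushing at the gate at once. Push them gently and do not pinch or lift them, and leave the valve, the black cover, the brass knob and the filter standing where they are.

Things in the scene. Friction and masses are not known exactly. Their poses are not given: they have to be found in the camera images.
- turntable: fixed (clamped) round plywood turntable, 326 mm across, top 42 mm above the table; origin: disc centre at table height, z up. On it a flat blue sorting deck, its surface 48 mm above the table, x = -140 to +165 mm and y = -80 to +80 mm in this frame, with 4 mm high rims along its sides and back; the bushings lie on it. At the deck's +x end are the yellow fence, gate and slot
- gate (a point): middle of the gate, on the deck surface at the drop edge where the deck ends (turntable x = 165 mm, y = 0); axes as the turntable's, +x leads out over the slot. The yellow fence is 6 mm thick (just before the edge) and 12 mm high above the deck; the gate in its middle is an open-topped gap 40 mm wide in y, with 45 degree lead-ins before it (60 mm wide 16 mm before the edge)
- slot (a point): centre of the floor of the aluminium slot directly beyond the drop edge: 44 mm in x, 100 mm in y inside, floor 4 mm above the table and 44 mm below the deck; its far wall stands 14 mm and its side walls 10 mm above the deck. This point is 22 mm beyond the edge; axes as the turntable's
- bushing_a: loose steel hex bushing, a hexagonal prism 24 mm across flats (27.7 mm across corners) and 12 mm tall with a dark bore, about 36 g, lying flat on the blue deck; origin at its centre, 6 mm above the deck; own z is the bore axis. All three bushings are alike
- bushing_b: loose steel hex bushing, a hexagonal prism 24 mm across flats (27.7 mm across corners) and 12 mm tall with a dark bore, about 36 g, lying flat on the blue deck; origin at its centre, 6 mm above the deck; own z is the bore axis. All three bushings are alike
- bushing_c: loose steel hex bushing, a hexagonal prism 24 mm across flats (27.7 mm across corners) and 12 mm tall with a dark bore, about 36 g, lying flat on the blue deck; origin at its centre, 6 mm above the deck; own z is the bore axis. All three bushings are alike
- valve: green solenoid valve with a black coil block on top, about 30 x 46 mm and 50 mm tall, loose, a bystander standing on the plywood beside the deck (the four bystanders swap places); origin at the centre of its underside, which is 42 mm above the table
- cover: black plastic valve cover, 46 x 42 mm at the base and 24 mm tall, loose, a bystander standing on the plywood beside the deck (the four bystanders swap places); origin at the centre of its underside, which is 42 mm above the table
- knob: brass bleed screw knob, 28 mm across and 26 mm tall, loose, a bystander standing on the plywood beside the deck (the four bystanders swap places); origin at the centre of its underside, which is 42 mm above the table
- filter: white ceramic filter cartridge with a red cap, upright, 40 mm across and 48 mm tall, loose, a bystander standing on the plywood beside the deck (the four bystanders swap places); origin at the centre of its underside, which is 42 mm above the table
Mind the look-alikes: they are no part of the job. Leave any red look-alike of the bushing_a alone.

How it is judged:
By the outcome, as a careful person would: the job done as asked, in the order asked, and still so for the second after the job is handed in, with the robot touching nothing.
It also fails if it takes over 72 s, if anything falls off the work surface, if the arm or the gripper's body presses on something with over 40 N, if the wrist force passes 120 N, or if a joint passes its speed limit or range.

## Working session

There is one attempt and no reset: what is moved stays moved. The work goes in short steps, Python scripts to look and compute and a tool call to move; the robot and the scene stay as the last step left them, time stands still between calls to the robot, and variables do not carry over. Pictures are saved under pics/ and viewed, at most 10 in all, crops included, and the job is handed in when it is done.

Besides the shell and the picture viewer there is one more tool, called as name(argument=value, ...), one argument or row to a line, values as JSON. send_rows: Moves the arm, as the interface text tells. Its arguments: {"type":"object","properties":{"deltas":{"type":"array","items":{"type":"array","items":{"type":"number"}}},"grip_force":{"type":"number"}},"required":["deltas"]}

```bash
mkdir -p pics
python3 - <<'E'
from station import ctrl
import cv2,numpy as np
print(ctrl.observe())
for n in("top","side"):
    cv2.imwrite(f"pics/{n}1.png",ctrl.capture(n))
for n in("top","side","wrist"): print(n,ctrl.get_calibration(n))
E
```

```text
{'t': 0.0, 'q': array([ 1.52356762e+00,  2.55719799e-01,  1.06977431e-01, -4.71149440e-04,
       -1.42389722e+00, -2.84599152e-01]), 'joint_vel': array([-0.00069142,  0.00031596,  0.00038931, -0.00101906, -0.00141011,
       -0.00090812]), 'joint_efforts': array([-7.10581353e-04, -3.86630630e+01,  2.37942410e+01,  5.36518291e+00,
       -6.15297613e-03,  6.26756417e-06]), 'eef_pos': array([178.96296706, 519.54810123, 238.39994639]), 'tool_rot': array([ 9.42735296e-04,  9.86261652e-01, -1.65187925e-01, -1.22239314e-04]), 'ft_force': array([-0.30770672,  0.13823188,  0.17477877]), 'ft_torque': array([0.02888861, 0.04495618, 0.04389277]), 'grasp_force': 0.0, 'opening': 85.24842220079442}
top {'fx': 414.71451785530644, 'fy': 414.71451785530644, 'cx': 283.9193239428188, 'cy': 209.50871243632784, 'pose': array([[-1.08719034e-04, -9.91823788e-01,  1.27614894e-01,
         4.82268543e+02],
       [-9.99978696e-01, -7.25058270e-04, -6.48707004e-03,
        -1.98185438e+00],
       [ 6.52655862e-03, -1.27612881e-01, -9.91802579e-01,
         8.74177925e+02],
       [ 0.00000000e+00,  0.000000
[... 272 characters left out ...]
e-01,  7.05908076e-01, -6.90939275e-01,
         6.27593555e+02],
       [ 9.82432370e-03, -6.98346656e-01, -7.15692274e-01,
         7.17465887e+02],
       [ 0.00000000e+00,  0.00000000e+00,  0.00000000e+00,
         1.00000000e+00]])}
wrist {'fx': 341.4439231170241, 'fy': 341.4439231170241, 'cx': 277.8568026344953, 'cy': 204.9784883372304, 'T_tool_cam': array([[ 1.78577595e-04, -9.52594960e-01, -3.04241370e-01,
         7.76424644e+01],
       [ 9.99998794e-01,  6.39447217e-04, -1.41518169e-03,
        -1.61072318e+00],
       [ 1.54264125e-03, -3.04240750e-01,  9.52593925e-01,
        -1.33900410e+02],
       [ 0.00000000e+00,  0.00000000e+00,  0.00000000e+00,
         1.00000000e+00]])}
```

View pics/top1.png

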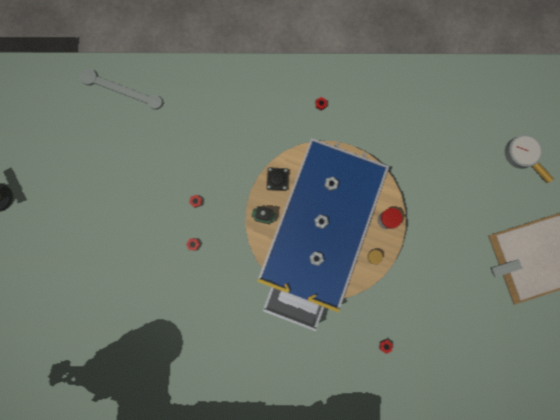

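View pics/side1.png

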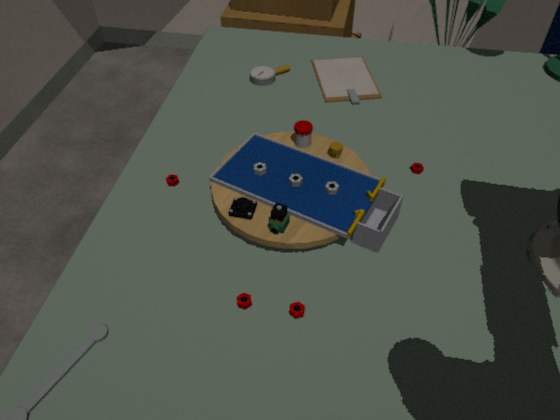

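The top view shows three steel bushings at (332,184), (321,221) and (317,258). The gate is at about (300,297), facing the robot. The red look-alikes at (321,103), (196,201), (194,244) and (386,346) are off the deck, so I leave them alone. Bystanders are the cover (278,179), valve (266,214), filter (391,217) and knob (376,256).

```bash
cat > h.py <<'E'
from station import ctrl
import cv2,numpy as np
def ray(n,uv,z):
    c=ctrl.get_calibration(n)
    if n=="wrist":
        from scipy.spatial.transform import Rotation as R
        s=ctrl.observe();w=s["tool_rot"];T=np.eye(4);T[:3,:3]=R.from_quat([w[1],w[2],w[3],w[0]]).as_matrix();T[:3,3]=s["eef_pos"];P=T@c["T_tool_cam"]
    else: P=c["pose"]
    uv=np.atleast_2d(uv).astype(float)
    d=np.c_[(uv[:,0]-c["cx"])/c["fx"],(uv[:,1]-c["cy"])/c["fy"],np.ones(len(uv))]@P[:3,:3].T
    return (P[:3,3]+d*((z-P[2,3])/d[:,2])[:,None])[:,:2]
def blue(im):
    h=cv2.cvtColor(im,cv2.COLOR_BGR2HSV)
    m=cv2.inRange(h,(100,120,40),(130,255,255))
    cs,_=cv2.findContours(m,cv2.RETR_EXTERNAL,cv2.CHAIN_APPROX_NONE)
    return m,max(cs,key=cv2.contourArea)
def bush(n,im):
    m,c=blue(im); f=np.zeros_like(m); cv2.drawContours(f,[cv2.convexHull(c)],-1,255,-1)
    f=cv2.erode(f,np.ones((5,5)))
    g=cv2.bitwise_and(f,cv2.bitwise_not(m))
    cs,_=cv2.findContours(g,cv2.RETR_EXTERNAL,cv2.CHAIN_APPROX_NONE)
    return [(cv2.minEnclosingCircle(k),cv2.contourArea(k)) for k in cs if cv2.contourArea(k)>40]
E
python3 - <<'E'
from h import *
for n in("top","side"):
    im=cv2.imread(f"pics/{n}1.png"); m,c=blue(im)
    w=ray(n,c.reshape(-1,2),48).astype(np.float32)
    r=cv2.minAreaRect(w); print(n,r,cv2.boxPoints(r).round(1).tolist())
    for (p,rad),a in bush(n,im): print(np.round(p,1),round(rad,1),a,ray(n,p,56).round(1))
    h=cv2.cvtColor(im,cv2.COLOR_BGR2HSV); y=cv2.inRange(h,(20,150,90),(32,255,255))
    cs,_=cv2.findContours(y,cv2.RETR_EXTERNAL,cv2.CHAIN_APPROX_NONE)
    for k in cs:
        if cv2.contourArea(k)>15: print("yel",cv2.boundingRect(k),ray(n,np.mean(k.reshape(-1,2),0),58).round(1))
im=cv2.imread("pics/top1.png")[130:340,230:420]
cv2.imwrite("pics/crop.png",cv2.resize(im,None,fx=2.8,fy=2.8,interpolation=cv2.INTER_CUBIC))
E
```

```text
top ((560.8771362304688, -86.82955932617188), (155.5990447998047, 300.9627380371094), 69.50623321533203) [[392.70001220703125, -107.0], [674.5999755859375, -212.39999389648438], [729.0999755859375, -66.5999984741211], [447.20001220703125, 38.70000076293945]]
[316.5 258.5] 7.9 166.0 [[490.8 -71.2]]
[321.2 221.2] 7.9 160.0 [[564.3 -81.2]]
[331.1 183.2] 7.6 151.5 [[ 640.9 -102. ]]
yel (309, 296, 29, 15) [[404.2 -81.3]]
yel (259, 280, 29, 11) [[439.1  12.9]]
yel (534, 164, 17, 17) [[ 663.3 -527.9]]
side ((559.542236328125, -85.99368286132812), (155.0400390625, 306.21002197265625), 69.47374725341797) [[389.0, -104.9000015258789], [675.7000122070312, -212.3000030517578], [730.0999755859375, -67.0999984741211], [443.29998779296875, 40.29999923706055]]
[358.5 214.5] 7.1 52.0 [[434.7  -2.9]]
[331.5 187.5] 7.4 143.5 [[490.9 -66.2]]
[295.1 179.4] 7.3 137.0 [[564.1 -77.2]]
[259.7 168. ] 7.3 129.0 [[639.9 -98.8]]
yel (348, 210, 16, 23) [[439.1  13.8]]
yel (368, 177, 18, 21) [[404.6 -78.5]]
yel (330, 142, 13, 9) [[ 493.9 -193.4]]
yel (275, 66, 15, 7) [[ 659.3 -480.8]]
```

View pics/crop.png

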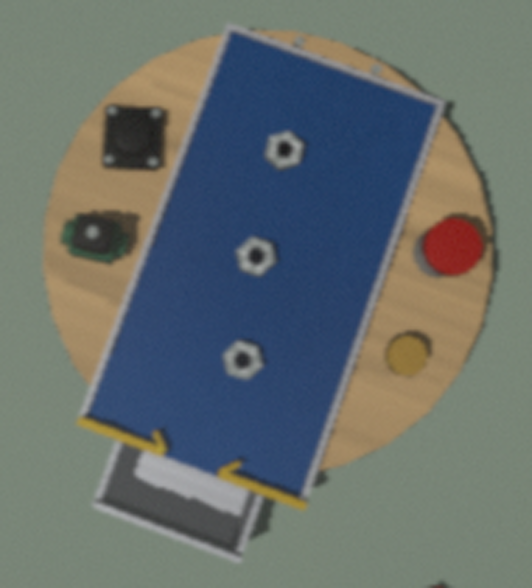

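The crop confirms three steel bushings on the blue deck, with the gate clear at the lower end. I'll move to a hover behind the nearest one and shut the fingers on the way.

send_rows(
  deltas=[
    [0, 0, 0.03, 13, 11.5, 1, -1],
    [0, 0, 0.06, 26, 23, 4, -1],
    [0, 0, 0.127, 52, 46, 9.8, -1],
    [0, 0, 0.127, 52, 46, 9.8, -1],
    [0, 0, 0.127, 52, 46, 9.8, -1],
    [0, 0, 0.127, 52, 46, 9.8, -1],
    [0, 0, 0.127, 52, 46, 9.8, -1],
    [0, 0, 0.127, 52, 46, 9.8, -1],
    [0, 0, 0.127, 52, 46, 9.8, -1],
    [0, 0, 0.127, 52, 46, 9.8, -1],
    [0, 0, 0.127, 52, 46, 9.8, -1],
    [0, 0, 0.127, 52, 46, 9.8, -1],
    [0, 0, 0.127, 52, 46, 9.8, -1],
    [0, 0, 0.127, 52, 46, 9.8, -1],
    [0, 0, 0.127, 52, 46, 9.8, -1],
    [0, 0, 0.127, 52, 46, 9.8, -1],
    [0, 0, 0.127, 52, 46, 9.8, -1],
    [0, 0, 0.127, 52, 46, 9.8, -1],
  ],
  grip_force=30,
)

```text
t: 1.9
eef_pos: [520.7, -83.2, 141.7]
tool_rot: [-0.0, 0.974, -0.227, 0.0]
ft_force: [-0.8, 0.0, -0.1]
opening: -0.3
grasp_force: 0.0
```

Run:
```python
from h import *
o=ctrl.observe();print(o["eef_pos"],o["tool_rot"],o["t"])
im=ctrl.capture("wrist"); cv2.imwrite("pics/w1.png",im)
for (p,r),a in bush("wrist",im): print(np.round(p,1),round(r,1),a,ray("wrist",p,56).round(1))
h=cv2.cvtColor(im,cv2.COLOR_BGR2HSV); y=cv2.inRange(h,(18,150,90),(32,255,255))
cs,_=cv2.findContours(y,cv2.RETR_EXTERNAL,cv2.CHAIN_APPROX_NONE)
for k in cs:
    if cv2.contourArea(k)>30: print("yel",cv2.boundingRect(k),ray("wrist",np.mean(k.reshape(-1,2),0),58).round(1))
```

```text
[520.68901785 -83.20630141 141.69248699] [-1.58871321e-04  9.73995658e-01 -2.26566481e-01  2.49397135e-04] 1.9
[355.5 310.5] 13.7 96.5 [[ 428.1 -100.2]]
[196.  311.5] 17.0 172.5 [[479.9   7.5]]
[278.5 293.5] 56.0 3849.5 [[466.5 -54.9]]
[243.5 161. ] 22.7 1304.0 [[564.8 -77.8]]
[214.   27.5] 28.6 1871.0 [[641.3 -99. ]]
yel (170, 356, 13, 10) [[448.5  43.2]]
```

View pics/w1.png

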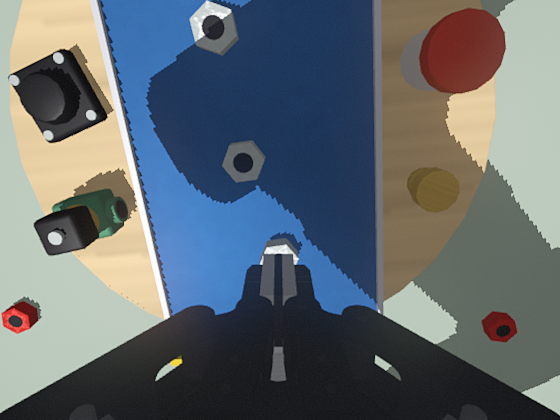

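Refined bushing positions, in mm: b1 ≈ (491,−68), b2 (565,−78), b3 (641,−99). The gate is at ≈ (418,−32). The fingertips at image (280,250) sit behind b1, so I descend now with the fingers slightly apart to give two contact points.

send_rows(
  deltas=[
    [0, 0, 0, 0, 0, 2.5, -0.8],
    [0, 0, 0, 0, 0, 5, -0.8],
    [0, 0, 0, 0, 0, 6.5, -0.8],
    [0, 0, 0, 0, 0, 7.2, -0.8],
    [0, 0, 0, 0, 0, 7.4, -0.8],
    [0, 0, 0, 0, 0, 7.6, -0.8],
    [0, 0, 0, 0, 0, 7.7, -0.8],
    [0, 0, 0, 0, 0, 7.7, -0.8],
  ],
)

```text
t: 2.75
eef_pos: [521.3, -84.2, 64.8]
tool_rot: [-0.0, 0.974, -0.227, 0.001]
ft_force: [-1.0, -0.2, -0.7]
opening: 8.5
grasp_force: 0.0
```

send_rows(
  deltas=[
    [0, 0, 0, 0, 0, 0.15, -0.8],
    [0, 0, 0, 0, 0, 0.3, -0.8],
    [0, 0, 0, 0, 0, 0.3, -0.8],
  ],
)

```text
t: 3.05
eef_pos: [520.8, -84.3, 61.1]
tool_rot: [0.0, 0.974, -0.227, -0.0]
ft_force: [-0.1, -0.8, 0.7]
opening: 8.8
grasp_force: 0.0
```

Run:
```python
from h import *
im=ctrl.capture("side")[110:270,190:420]; cv2.imwrite("pics/s2.png",cv2.resize(im,None,fx=3.4,fy=3.4,interpolation=cv2.INTER_CUBIC))
```

```text
(no output)
```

View pics/s2.png

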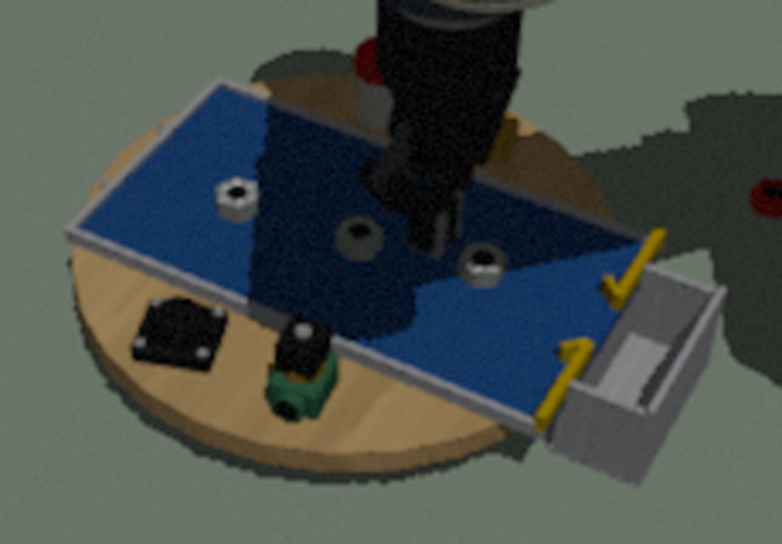

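send_rows(
  deltas=[
    [0, 0, 0, -0.3, -0.1, 0, -0.8],
    [0, 0, 0, -0.6, -0.1, 0, -0.8],
    [0, 0, 0, -0.9, -0.1, 0, -0.8],
    [0, 0, 0, -1.2, -0.1, 0, -0.8],
    [0, 0, 0, -1.6, -0.1, 0, -0.8],
    [0, 0, 0, -2, -0.1, 0, -0.8],
    [0, 0, 0, -2.4, -0.1, 0, -0.8],
    [0, 0, 0, -2.8, -0.1, 0, -0.8],
    [0, 0, 0, -3.2, -0.1, 0, -0.8],
    [0, 0, 0, -3.6, -0.1, 0, -0.8],
    [0, 0, 0, -4, -0.1, 0, -0.8],
    [0, 0, 0, -4.4, -0.1, 0, -0.8],
    [0, 0, 0, -4.8, -0.1, 0, -0.8],
    [0, 0, 0, -5.2, -0.1, 0, -0.8],
    [0, 0, 0, -5.6, -0.1, 0, -0.8],
    [0, 0, 0, -6, -0.1, 0, -0.8],
    [0, 0, 0, -6.4, -0.1, 0, -0.8],
    [0, 0, 0, -6.7, -0.1, 0, -0.8],
    [0, 0, 0, -6.9, -0.1, 0, -0.8],
    [0, 0, 0, -7, -0.1, 0, -0.8],
  ],
)

```text
t: 5.1
eef_pos: [458.4, -52.3, 61.3]
tool_rot: [-0.0, 0.974, -0.227, -0.0]
ft_force: [-0.0, 0.6, 0.2]
opening: 9.2
grasp_force: 0.1
```

Run:
```python
from h import *
o=ctrl.observe();print(o["eef_pos"],o["tool_rot"],o["t"])
a=cv2.resize(ctrl.capture("side")[130:270,270:420],None,fx=2.6,fy=2.6,interpolation=cv2.INTER_CUBIC)
b=cv2.resize(ctrl.capture("top")[200:340,230:380],None,fx=2.6,fy=2.6,interpolation=cv2.INTER_CUBIC)
cv2.imwrite("pics/s3.png",np.hstack([a,b]))
```

```text
[458.43958329 -52.30252644  61.29075558] [-5.10424654e-06  9.73812318e-01 -2.27353400e-01 -1.00675587e-05] 5.1
```

View pics/s3.png

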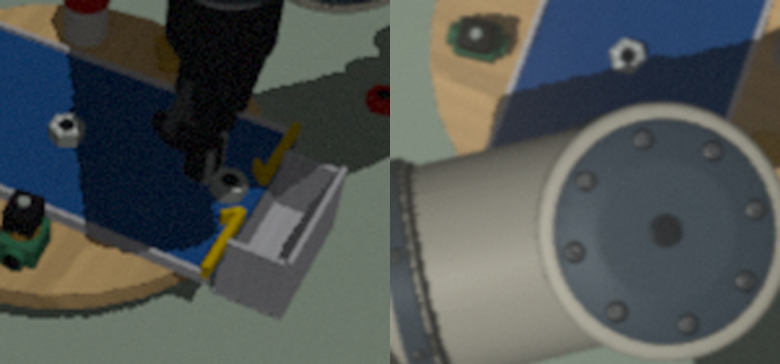

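The bushing sits centred just ahead of the gate at left-panel (232,183), so I push it through.

send_rows(
  deltas=[
    [0, 0, 0, -0.3, 0, 0, -0.8],
    [0, 0, 0, -0.6, 0, 0, -0.8],
    [0, 0, 0, -0.9, 0, 0, -0.8],
    [0, 0, 0, -1.2, 0, 0, -0.8],
    [0, 0, 0, -1.5, 0, 0, -0.8],
    [0, 0, 0, -1.8, 0, 0, -0.8],
    [0, 0, 0, -2.1, 0, 0, -0.8],
    [0, 0, 0, -2.4, 0, 0, -0.8],
    [0, 0, 0, -2.7, 0, 0, -0.8],
    [0, 0, 0, -3, 0, 0, -0.8],
    [0, 0, 0, -3.2, 0, 0, -0.8],
    [0, 0, 0, -3.4, 0, 0, -0.8],
    [0, 0, 0, -3.5, 0, 0, -0.8],
    [0, 0, 0, -3.5, 0, 0, -0.8],
  ],
)

```text
t: 6.6
eef_pos: [427.1, -36.9, 61.3]
tool_rot: [0.0, 0.974, -0.227, -0.0]
ft_force: [0.1, -1.0, -0.9]
opening: 8.5
grasp_force: 0.0
```

Run:
```python
from h import *
im=ctrl.capture("side"); 
for (p,r),a in bush("side",im): print(np.round(p,1),round(r,1),a,ray("side",p,56).round(1))
cv2.imwrite("pics/s4.png",cv2.resize(im[130:270,250:420],None,fx=3,fy=3,interpolation=cv2.INTER_CUBIC))
```

```text
[331. 213.] 10.3 139.0 [[485.2   1.7]]
[295.2 179.7] 7.4 139.5 [[563.9 -76.4]]
[328. 195.] 36.7 739.5 [[495.5 -44.4]]
[259.5 168. ] 7.4 129.5 [[640.2 -98.7]]
```

View pics/s4.png

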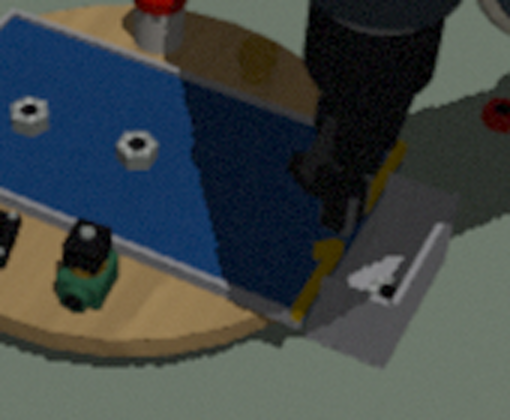

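b1 has dropped: its bore shows in the slot at (387,290). Next I lift over to behind b2.

send_rows(
  deltas=[
    [0, 0, 0, 0.2, 0, -2, -0.8],
    [0, 0, -0.03, 1.5, -0.2, -4, -0.8],
    [0, 0, -0.06, 5, -0.7, -5, -0.8],
    [0, 0, -0.1, 9, -1.5, -5, -0.8],
    [0, 0, -0.153, 13, -2.2, -5, -0.8],
    [0, 0, -0.153, 16, -2.7, -5, -0.8],
    [0, 0, -0.153, 17.4, -2.9, -4.5, -0.8],
    [0, 0, -0.153, 17.4, -2.9, -3.5, -0.8],
    [0, 0, -0.153, 17.4, -2.9, -2.5, -0.8],
    [0, 0, -0.153, 17.4, -2.9, -1.5, -0.8],
    [0, 0, -0.153, 17.4, -2.9, -0.7, -0.8],
    [0, 0, -0.153, 17.4, -2.9, -0.2, -0.8],
    [0, 0, -0.153, 17.4, -2.9, 0, -0.8],
    [0, 0, -0.153, 17.4, -2.9, 0, -0.8],
  ],
)

```text
t: 8.05
eef_pos: [596.0, -87.9, 61.3]
tool_rot: [0.0, 0.988, -0.152, -0.0]
ft_force: [-0.5, -0.1, 0.1]
opening: 8.7
grasp_force: 0.0
```

send_rows(
  deltas=[
    [0, 0, 0, -0.3, 0, 0, -0.8],
    [0, 0, 0, -0.6, 0, 0, -0.8],
    [0, 0, 0, -0.9, 0, 0, -0.8],
    [0, 0, 0, -1.2, 0, 0, -0.8],
    [0, 0, 0, -1.6, 0, 0, -0.8],
    [0, 0, 0, -2, 0, 0, -0.8],
    [0, 0, 0, -2.5, 0, 0, -0.8],
    [0, 0, 0, -3, 0, 0, -0.8],
    [0, 0, 0, -3.5, 0, 0, -0.8],
    [0, 0, 0, -4, 0, 0, -0.8],
    [0, 0, 0, -4.5, 0, 0, -0.8],
    [0, 0, 0, -5, 0, 0, -0.8],
    [0, 0, 0, -5.5, 0, 0, -0.8],
    [0, 0, 0, -6, 0, 0, -0.8],
    [0, 0, 0, -6.5, 0, 0, -0.8],
    [0, 0, 0, -7, 0, 0, -0.8],
    [0, 0, 0, -7.5, 0, 0, -0.8],
    [0, 0, 0, -8, 0, 0, -0.8],
    [0, 0, 0, -8.5, 0, 0, -0.8],
    [0, 0, 0, -9, 0, 0, -0.8],
  ],
)

```text
t: 10.05
eef_pos: [509.8, -60.7, 61.3]
tool_rot: [-0.0, 0.988, -0.152, 0.0]
ft_force: [1.4, -0.7, 0.8]
opening: 8.7
grasp_force: 0.4
```

send_rows(
  deltas=[
    [0, 0, 0, -0.4, 0, 0, -0.8],
    [0, 0, 0, -0.8, 0, 0, -0.8],
    [0, 0, 0, -1.2, 0, 0, -0.8],
    [0, 0, 0, -1.6, 0, 0, -0.8],
    [0, 0, 0, -2, 0, 0, -0.8],
    [0, 0, 0, -2.4, 0, 0, -0.8],
    [0, 0, 0, -2.8, 0, 0, -0.8],
    [0, 0, 0, -3.2, 0, 0, -0.8],
    [0, 0, 0, -3.6, 0, 0, -0.8],
    [0, 0, 0, -4, 0, 0, -0.8],
    [0, 0, 0, -4.3, 0, 0, -0.8],
    [0, 0, 0, -4.5, 0, 0, -0.8],
    [0, 0, 0, -4.6, 0, 0, -0.8],
  ],
)

```text
t: 11.35
eef_pos: [466.2, -46.9, 61.3]
tool_rot: [0.0, 0.988, -0.152, -0.0]
ft_force: [0.3, -0.5, 0.1]
opening: 8.7
grasp_force: 0.2
```

Run:
```python
from h import *
im=ctrl.capture("side"); 
for (p,r),a in bush("side",im): print(np.round(p,1),round(r,1),a,ray("side",p,56).round(1))
cv2.imwrite("pics/s5.png",cv2.resize(im[130:270,250:420],None,fx=3,fy=3,interpolation=cv2.INTER_CUBIC))
```

```text
[259.7 168. ] 7.3 129.0 [[639.9 -98.8]]
[298.5 181.5] 30.0 427.0 [[556.7 -72.4]]
```

View pics/s5.png

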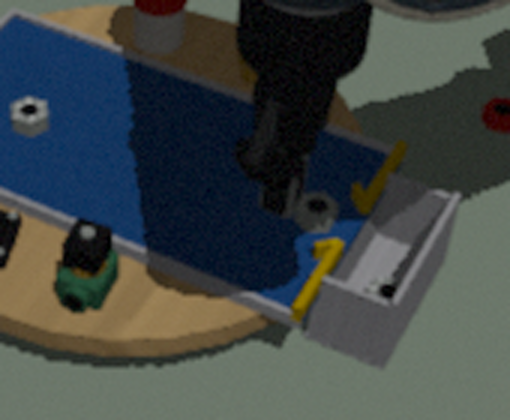

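b2 is centred ahead of the gate at (318,210), and the first bushing is at rest in the slot. I continue the push.

send_rows(
  deltas=[
    [0, 0, 0, -0.3, 0, 0, -0.8],
    [0, 0, 0, -0.6, 0, 0, -0.8],
    [0, 0, 0, -0.9, 0, 0, -0.8],
    [0, 0, 0, -1.2, 0, 0, -0.8],
    [0, 0, 0, -1.5, 0, 0, -0.8],
    [0, 0, 0, -1.8, 0, 0, -0.8],
    [0, 0, 0, -2.1, 0, 0, -0.8],
    [0, 0, 0, -2.4, 0, 0, -0.8],
    [0, 0, 0, -2.7, 0, 0, -0.8],
    [0, 0, 0, -3, 0, 0, -0.8],
    [0, 0, 0, -3.3, 0, 0, -0.8],
    [0, 0, 0, -3.6, 0, 0, -0.8],
    [0, 0, 0, -3.8, 0, 0, -0.8],
    [0, 0, 0, -4, 0, 0, -0.8],
    [0, 0, 0, -4, 0, 0, -0.8],
  ],
)

```text
t: 12.9
eef_pos: [428.0, -34.9, 61.3]
tool_rot: [0.0, 0.988, -0.152, -0.0]
ft_force: [0.2, 0.3, 0.7]
opening: 8.7
grasp_force: 0.0
```

send_rows(
  deltas=[
    [0, 0, 0, 0.2, 0, -2, -0.8],
    [0, 0, 0, 1.5, 0, -4, -0.8],
    [0, 0, 0, 5, -0.1, -5, -0.8],
    [0, 0, 0, 9, -0.1, -5, -0.8],
    [0, 0, -0.012, 13, -0.2, -5, -0.8],
    [0, 0, -0.012, 17, -0.2, -5, -0.8],
    [0, 0, -0.012, 21, -0.3, -5, -0.8],
    [0, 0, -0.012, 24, -0.3, -5, -0.8],
    [0, 0, -0.012, 25.6, -0.3, -4.5, -0.8],
    [0, 0, -0.012, 25.6, -0.3, -3.5, -0.8],
    [0, 0, -0.012, 25.6, -0.3, -2.5, -0.8],
    [0, 0, -0.012, 25.6, -0.3, -1.5, -0.8],
    [0, 0, -0.012, 25.6, -0.3, -0.7, -0.8],
    [0, 0, -0.012, 25.6, -0.3, -0.2, -0.8],
    [0, 0, -0.012, 25.6, -0.3, 0, -0.8],
    [0, 0, -0.012, 25.6, -0.3, 0, -0.8],
  ],
)

```text
t: 14.5
eef_pos: [673.1, -109.1, 61.3]
tool_rot: [0.0, 0.989, -0.146, -0.0]
ft_force: [0.2, -0.2, 0.7]
opening: 8.6
grasp_force: 0.0
```

Run:
```python
from h import *
im=ctrl.capture("side"); 
for (p,r),a in bush("side",im): print(np.round(p,1),round(r,1),a,ray("side",p,56).round(1))
t=ctrl.capture("top")
for (p,r),a in bush("top",t): print(np.round(p,1),round(r,1),a)
cv2.imwrite("pics/s6.png",cv2.resize(im[130:270,230:420],None,fx=3.5,fy=3.5,interpolation=cv2.INTER_CUBIC))
```

```text
[353.9 194.4] 21.7 400.0 [[446.6 -54.4]]
[284.  172.5] 51.2 412.0 [[589.2 -93.6]]
[330.2 184.6] 9.0 169.5
[345. 165.] 29.4 384.5
```

View pics/s6.png

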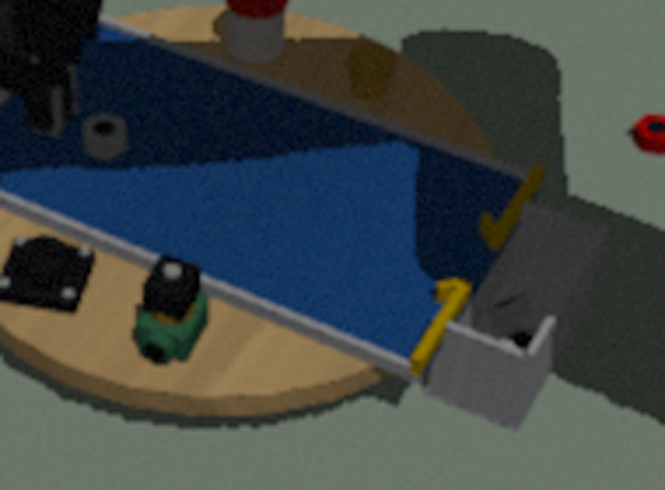

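b2 is off the deck and the gate is clear. b3 is at (105,132), just ahead of the fingers, so I push it along in stages.

send_rows(
  deltas=[
    [0, 0, 0, -0.3, 0, 0, -0.8],
    [0, 0, 0, -0.6, 0, 0, -0.8],
    [0, 0, 0, -0.9, 0, 0, -0.8],
    [0, 0, 0, -1.2, 0, 0, -0.8],
    [0, 0, 0, -1.6, 0, 0, -0.8],
    [0, 0, 0, -2, 0, 0, -0.8],
    [0, 0, 0, -2.5, 0, 0, -0.8],
    [0, 0, 0, -3, 0, 0, -0.8],
    [0, 0, 0, -3.5, 0, 0, -0.8],
    [0, 0, 0, -4, 0, 0, -0.8],
    [0, 0, 0, -4.5, 0, 0, -0.8],
    [0, 0, 0, -5, 0, 0, -0.8],
    [0, 0, 0, -5.5, 0, 0, -0.8],
    [0, 0, 0, -6, 0, 0, -0.8],
    [0, 0, 0, -6.5, 0, 0, -0.8],
    [0, 0, 0, -7, 0, 0, -0.8],
    [0, 0, 0, -7.5, 0, 0, -0.8],
    [0, 0, 0, -8, 0, 0, -0.8],
    [0, 0, 0, -8.5, 0, 0, -0.8],
    [0, 0, 0, -9, 0, 0, -0.8],
  ],
)

```text
t: 16.6
eef_pos: [586.7, -83.0, 61.3]
tool_rot: [0.0, 0.989, -0.146, -0.0]
ft_force: [0.6, 0.8, 0.6]
opening: 8.3
grasp_force: 0.2
```

send_rows(
  deltas=[
    [0, 0, 0, -0.5, 0, 0, -0.8],
    [0, 0, 0, -1, 0, 0, -0.8],
    [0, 0, 0, -1.5, 0, 0, -0.8],
    [0, 0, 0, -2, 0, 0, -0.8],
    [0, 0, 0, -2.5, 0, 0, -0.8],
    [0, 0, 0, -3, 0, 0, -0.8],
    [0, 0, 0, -3.5, 0, 0, -0.8],
    [0, 0, 0, -4, 0, 0, -0.8],
    [0, 0, 0, -4.5, 0, 0, -0.8],
    [0, 0, 0, -5, 0, 0, -0.8],
    [0, 0, 0, -5.5, 0, 0, -0.8],
    [0, 0, 0, -6, 0, 0, -0.8],
    [0, 0, 0, -6.5, 0, 0, -0.8],
    [0, 0, 0, -7, 0, 0, -0.8],
    [0, 0, 0, -7.5, 0, 0, -0.8],
    [0, 0, 0, -8, 0, 0, -0.8],
    [0, 0, 0, -8.5, 0, 0, -0.8],
    [0, 0, 0, -9, 0, 0, -0.8],
    [0, 0, 0, -9.5, 0, 0, -0.8],
    [0, 0, 0, -9.9, 0, 0, -0.8],
  ],
)

```text
t: 18.6
eef_pos: [491.9, -54.3, 61.3]
tool_rot: [-0.0, 0.989, -0.146, 0.0]
ft_force: [0.9, -0.4, 0.1]
opening: 8.5
grasp_force: 0.2
```

Run:
```python
from h import *
o=ctrl.observe();print(o["eef_pos"])
im=ctrl.capture("side")
# brightest-grey low-saturation blob near the finger front, in the deck region
h=cv2.cvtColor(im,cv2.COLOR_BGR2HSV); m=cv2.inRange(h,(0,0,60),(179,90,255))
roi=np.zeros_like(m); roi[185:225,320:372]=255
cs,_=cv2.findContours(cv2.bitwise_and(m,roi),cv2.RETR_EXTERNAL,cv2.CHAIN_APPROX_NONE)
for k in cs:
    if cv2.contourArea(k)>20:
        p,r=cv2.minEnclosingCircle(k); print(np.round(p,1),round(r,1),cv2.contourArea(k),ray("side",p,56).round(1))
```

```text
[491.93975893 -54.31405408  61.31856778]
[364.  214.5] 11.8 109.5 [[424.7  -4.5]]
```

Run:
```python
from h import *
im=ctrl.capture("side"); c=ctrl.get_calibration("side"); P=np.linalg.inv(c["pose"])
q=P@[468.5,-47.5,56,1]; u,v=int(c["fx"]*q[0]/q[2]+c["cx"]),int(c["fy"]*q[1]/q[2]+c["cy"]); print(u,v)
h=cv2.cvtColor(im,cv2.COLOR_BGR2HSV)[v-12:v+14,u-18:u+18]
for r in h[::1]: print("".join("#" if p[2]<28 else "B" if (p[1]>120 and 100<p[0]<130) else "o" for p in r))
```

```text
342 195
###############oBBBBBBBBBBBBBBBBBBBB
##############oBBBBBBBBBBBBBBBBBBBBB
##########oo##BoBBBBBBBBBBBBBBBBBBBB
#########ooo##oBBBBBBBBBBBBBBBBBBBBB
B########ooo##oBBBBBBBBBBBBBBBBBBBBB
o########ooo##oBBBBBBBBBBBBBBBBBBBBB
o########ooo##oBBoBBBBBBBBBBBBBBBBBB
o########ooo##ooooooBBBBBBBBBBBBBBBB
o########ooo#oooooooooBBBBBBBBBBBBBB
o########oooooooooooooooBBBBBBBBBBBB
#########ooooooo####oooooBBBBBBBBBBB
########ooooooo######ooooBBBBBBBBBBB
B#######ooooooo######ooooBBBBBBBBBBB
BBo#####oooooooo#####ooooBBBBBBBBBBB
BBBBBBoooooooooooooooooooBBBBBBBBBBB
BBBBBBBoooBooooooooooooooBBBBBBBBBBB
BBBBBBBBBBBooooooooooooooBBBBBBBBBBB
BBBBBBBBBBBooooooooooooooBBBBBBBBBBB
BBBBBBBBBBBoooooooooooooBBBBBBBBBBBB
BBBBBBBBBBBBooooooooooooBBBBBBBBBBBB
BBBBBBBBBBBBBBBooooooBBBBBBBBBBBBBBB
BBBBBBBBBBBBBBBBBooBBBBBBBBBBBBBBBBB
BBBBBBBBBBBBBBBBBBBBBBBBBBBBBBBBBBBB
BBBBBBBBBBBBBBBBBBBBBBBBBBBBBBBBBBBB
BBBBBBBBBBBBBBBBBBBBBBBBBBBBBBBBBBBB
BBBBBBBBBBBBBBBBBBBBBBBBBBBBBBBBBBBB
```

b3 is exactly where expected, centred on the fingers. I push it the last 67 mm through the gate.

send_rows(
  deltas=[
    [0, 0, 0, -0.4, 0, 0, -0.8],
    [0, 0, 0, -0.8, 0, 0, -0.8],
    [0, 0, 0, -1.2, 0, 0, -0.8],
    [0, 0, 0, -1.6, 0, 0, -0.8],
    [0, 0, 0, -2, 0, 0, -0.8],
    [0, 0, 0, -2.4, 0, 0, -0.8],
    [0, 0, 0, -2.8, 0, 0, -0.8],
    [0, 0, 0, -3.2, 0, 0, -0.8],
    [0, 0, 0, -3.6, 0, 0, -0.8],
    [0, 0, 0, -4, 0, 0, -0.8],
    [0, 0, 0, -4.3, 0, 0, -0.8],
    [0, 0, 0, -4.6, 0, 0, -0.8],
    [0, 0, 0, -4.9, 0, 0, -0.8],
    [0, 0, 0, -5.2, 0, 0, -0.8],
    [0, 0, 0, -5.5, 0, 0, -0.8],
    [0, 0, 0, -5.8, 0, 0, -0.8],
    [0, 0, 0, -6.1, 0, 0, -0.8],
    [0, 0, 0, -6.4, 0, 0, -0.8],
    [0, 0, 0, -6.7, 0, 0, -0.8],
    [0, 0, 0, -6.7, 0, 0, -0.8],
  ],
)

```text
t: 20.7
eef_pos: [427.7, -35.0, 61.2]
tool_rot: [0.0, 0.989, -0.146, -0.0]
ft_force: [0.4, -0.3, -0.0]
opening: 8.5
grasp_force: 0.0
```

send_rows(
  deltas=[
    [0, 0, 0, 0.2, 0, -2, -0.8],
    [0, 0, 0, 1.5, 0, -5, -0.8],
    [0, 0, 0, 5, 0, -9, -0.8],
    [0, 0, 0, 9, 0, -12, -0.8],
    [0, 0, 0, 13, 0, -14, -0.8],
    [0, 0, 0, 17, 0, -14, -0.8],
    [0, 0, 0, 20, 0, -14, -0.8],
    [0, 0, 0, 20, 0, -14, -0.8],
  ],
)

```text
t: 21.5
eef_pos: [621.8, -94.0, 198.8]
tool_rot: [0.0, 0.989, -0.147, -0.001]
ft_force: [0.7, 0.3, -0.9]
opening: 8.7
grasp_force: 0.0
```

Run:
```python
from h import *
z=lambda a:cv2.convertScaleAbs(cv2.resize(a,None,fx=2.6,fy=2.6,interpolation=cv2.INTER_CUBIC),alpha=1.6)
a=z(ctrl.capture("side")[120:270,270:420]); b=z(ctrl.capture("top")[200:350,230:380])
cv2.imwrite("pics/s7.png",np.hstack([a,b]))
```

```text
(no output)
```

View pics/s7.png

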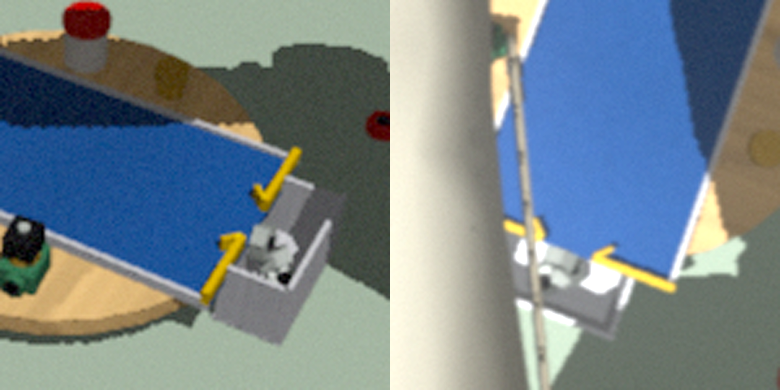

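All three bushings are beyond the edge in the slot area, with the deck empty, but they look bunched. I'll move the arm out of the top view and check their heights numerically.

send_rows(
  deltas=[
    [0, 0, 0, 0, -4, -2, -0.8],
    [0, 0, 0, 0, -9, -2, -0.8],
    [0, 0, 0, 0, -14, -2, -0.8],
    [0, 0, 0, 0, -19, -2, -0.8],
    [0, 0, 0, 0, -24, -2, -0.8],
    [0, 0, 0, 0, -28, -2, -0.8],
    [0, 0, 0, 0, -30, -2, -0.8],
    [0, 0, 0, 0, -30, -2, -0.8],
  ],
)

```text
t: 22.4
eef_pos: [705.6, 197.7, 220.3]
tool_rot: [0.0, 0.99, -0.144, -0.001]
ft_force: [-0.2, 0.1, -0.1]
opening: 8.5
grasp_force: 0.0
```

Run:
```python
from h import *
for n,(u0,u1,v0,v1) in dict(side=(352,402,188,250),top=(262,330,280,332)).items():
    im=ctrl.capture(n); cv2.imwrite(f"pics/raw_{n}.png",im)
    h=cv2.cvtColor(im,cv2.COLOR_BGR2HSV)
    print(n,u0,v0)
    for r in h[v0:v1,u0:u1]: print("".join("Y" if (p[1]>130 and 15<p[0]<35) else "B" if (p[1]>120 and 95<p[0]<130) else " .:-=+*#%@"[min(9,int(p[2])//22)] for p in r))
```

```text
side 352 188
BBBBBBBBBBBBBBBBBBBBBBB:YYY:::::::::=+++++++++++++
BBBBBBBBBBBBBBBBBBBBBB:YYYY:::::::::-=++++++++++++
BBBBBBBBBBBBBBB...BBB.YYYYY::::::::::=++++++++++++
BBBBBBBBBBBBBBB.YY.BB:YYYY:::::::::-::-=++++++++++
BBBBBBBBBBBBBBB.YYYB.YYYYY:::::::::::::--=++++++++
BBBBBBBBBBBBBBBYYYY:YYYYY:::::::::::::::::--=+++++
BBBBBBBBBBBBBBBYYYYYYYYYY.:::::::::::::::::::--=+=
BBBBBBBBBBBBBB.YYYYYYYYY.::::::::::::::::::::::---
BBBBBBBBBBBBBBB:YYYYYYYY.:::::::::::::::::::::::::
BBBBBBBBBBBBBBB.YYYYYYY.::::::::::::::::::::::::::
BBBBBBBBBBBBBBBB.YYYYYY:::::::::::::::::::::::::::
BBBBBBBBBBBBBBBB.YYYYY::::::::::::::::::::::::::::
BBBBBBBBBBBBBBBBB.YYY.::::::::::::::::::::::::::::
BBBBBBBBBBBBBBBBBB...::::::::::::::::::::::::::::-
BBBBBBBBBBBBBBBBBBBBB::::::::::::::::::::::::::::-
BBBBBBBBBBBBBBBBBBBB:::::::::::::::::::::::::::::=
BBBBBBBBBBBBBBBBBBB::::::::::::::::::::::::::::::=
BBBBBBBBBBBBBBBBBBB:::::::::::::::::::::::::::::-+
BBBBBBBBBBBBBBBB:::::::::::::::::::::::::::-::::-+
BBBBBBBBBBBBBBB.::::::::::::::::::::::::::::::::-=
BBBBBBBBBBBBBBB::::::::::::::-:::::::::::::::::::=
BBBBB...::..BBB:
[... 4974 characters left out ...]
----------
--------------------------------------------------------------------
--------------------------------------------------------------------
--------------------------------------------------------------------
----------------------------------------=---------------------------
-------------------------------------------------------------------=
-----------------------------------------------=-----------------==+
----------------------------------------------------------------=+**
---------------------------------------------------------------=+**#
-------------------------------------------------------------==+**##
-----------------------------------------------------------==+**#*##
```

Run:
```python
from h import *
g=np.array([417.7,-32.2]);ux=np.array([-.9366,.350]);vy=np.array([-.350,-.9366])
def show(n,p):
    print(n,p,[(z,tuple(np.round([(ray(n,p,z)[0]-g)@ux,(ray(n,p,z)[0]-g)@vy],0))) for z in (8,16,24,32,40,48,60)])
for p in [(378.5,226),(374,213)]: show("side",p)
for p in [(289.5,307.5),(302,303),(283,293)]: show("top",p)
im=cv2.imread("pics/raw_top.png")[286:322,268:318]; g2=cv2.cvtColor(im,cv2.COLOR_BGR2GRAY)
g2=cv2.GaussianBlur(g2,(3,3),0)
for r in g2: print("".join(chr(65+max(0,min(25,(int(x)-30)//3))) for x in r))
```

```text
side (378.5, 226) [(8, (np.float64(27.0), np.float64(2.0))), (16, (np.float64(28.0), np.float64(-5.0))), (24, (np.float64(30.0), np.float64(-13.0))), (32, (np.float64(32.0), np.float64(-20.0))), (40, (np.float64(34.0), np.float64(-27.0))), (48, (np.float64(35.0), np.float64(-34.0))), (60, (np.float64(38.0), np.float64(-45.0)))]
side (374, 213) [(8, (np.float64(6.0), np.float64(29.0))), (16, (np.float64(8.0), np.float64(22.0))), (24, (np.float64(10.0), np.float64(14.0))), (32, (np.float64(12.0), np.float64(7.0))), (40, (np.float64(14.0), np.float64(-1.0))), (48, (np.float64(16.0), np.float64(-8.0))), (60, (np.float64(19.0), np.float64(-19.0)))]
top (289.5, 307.5) [(8, (np.float64(29.0), np.float64(-3.0))), (16, (np.float64(28.0), np.float64(-4.0))), (24, (np.float64(27.0), np.float64(-4.0))), (32, (np.float64(27.0), np.float64(-5.0))), (40, (np.float64(26.0), np.float64(-5.0))), (48, (np.float64(25.0), np.float64(-5.0))), (60, (np.float64(24.0), np.float64(-6.0)))]
top (302, 303) [(8, (np.float64(11.0), np.float64(18.0))), (16, (np.float64(11.0), np.float64(17.0))), (24, (np.float64(1
[... 1657 characters left out ...]
TSRQNJFEDEHLNOONNMMMMNPRSTTTTTTTTTTSS
OOOPPQQSSTTTTTSRQOKGEEFIMOPPONNNNOPRSTTTTTTTTTTTSR
PPOOOOOPQRSSTTSRRPMJHHILNPQQPPPPQQRSTTTTTTTTTTTSRQ
RRQPOOOOOPPQRSSSRQPNLLMOPQRSRRRRSSTTTTTTTTTTTTTSQP
SSSRQQPOOOOOPPQRRQQPOPPQQRSSSSSSTTTTTTTTTTTTTTTSPO
RRSSSSRQPOONNOOPPQQPQQRRRSSTTTTTTTTTTTTTTTTTTTSRPO
PPQRRSSSRQQPONNNNOOPPQRSSSTTTTTTTTTTTTTTTTTTTTSQON
OOOPPQQRRSRRQPPONNNNOPQRRSTTTTTTTTTTTTTTTTTTTSRPON
OOOOOOPPQRRRSRRQPONNNNOPQQRSSTTTTTTTTTTTTTTTTSRPON
OOOOOOOOOPPQRSSSRQPOONNNNOPQRRSSTTTTTSSSSSSTSRQONO
OOOOOOOOOOOPPQQRRRRRQPONNNNNOPQRSSSTTSSSSSTTSRPNNO
OOOOOOOOOOOOOOPPQRRSRRQPONNNNNOPQRRSSSSTTTTSSQONOP
OOOOOOOOOONNNNNOOPQRRRRRRQPONNNNOOPQRRSSTTTSRQONOP
OOOOOOOONNNNNNNNOOPQQRRSRRQPONNMNNOPPRRSSTTSRPNNPQ
```

Run:
```python
from h import *
g=np.array([417.7,-32.2]);ux=np.array([-.9366,.350]);vy=np.array([-.350,-.9366])
im=cv2.imread("pics/s7.png"); a=cv2.cvtColor(im[:,:390],cv2.COLOR_BGR2GRAY)
a=cv2.resize(a,None,fx=1/2.6*2,fy=1/2.6*2,interpolation=cv2.INTER_AREA)  # 2x raw
print("side origin raw 360,201 (half px steps)")
for r in a[162:226,180:250]: print("".join(chr(65+min(25,int(x)//10)) for x in r))
for p in [(367,208),(369,206),(374,207),(381,213),(384,217)]:
    print(p,[(z,tuple(int(t) for t in np.round([(ray("side",p,z)[0]-g)@ux,(ray("side",p,z)[0]-g)@vy]))) for z in (8,16,24,32,40,48)])
```

```text
side origin raw 360,201 (half px steps)
HHHHHHHHHHHHHHHHHHHIIJJJJIIJKLMMMLLMMMMMLLMMMMMMMLLJIIIIIHHHIIIIIIIIII
IHHHHHHHHHIIHHHHHHHHIIIIHHIJLMMMLLLMMMMMLLMMMMMMMLKJIHIIIHHHIIHHHIIIII
HHHHHHHHHHIIIHHHHHHHHHHGGGIKLMMMLLLMMMMMLLMMMMMMMLKJIHIIIIIIIIHHIIHHII
HHHHHHHHHHHHHHHHHHHHHHGFFGIKLMLLLLMMMMMMLLMMMMMMLLJIIHHHIIIIIHHHIIIHII
HHHHHHHHHHHHHHHHHHHHHHGGGHJLMMLLMMMMMMMMMMMMMNMMLKJIIIIIIIIIHHIIIIIIIH
HHHHHHHHHHHHHHHHHHHHHGGHIJKLMMLLMMMMMMMMMMMMMMMMLJIIIIIIIIIIIIIIIIIIII
HHHHHHHHHHHHHHHHHHHHGGHIJKLLLMMMLLMMMMMMMMMMMMMLKJIIIIIIIIIIIIIIIIIIII
HHHHHHHHHHHHHHHHHHHHGGIKLLLLLMMMLLLMMMMMMMMMMMLKJIIIHIIIIIIIIIIIIIHIIK
HHHHHHHHHHHHHHHHHHHHHIKLLLLLLMMMLLMMLMMMMMMNNMLJIIIIHHIIIIIIIIIIIHHIJM
HHHHHHHHHHHHHHHIIJIIJKLMMMMMMMMMMMMMMMMMMMMNNMLJIHIIHHIIIIIIIIIIIHHILO
IIHHHHHHHHHHHHIJKKKKLLMMMMMMMMMMMMMMMMMMMMMMMLKJIHHHIIIIIIIIIIIIIHHJMP
HIIHHHHHHHHHHIJLMNNNNNNNNNNMMMMMMMMMMMMMMMMLLKJIIHHHIIIIIIIIIIIIIIJLOR
HHHHHHHHHHHHHIKMOPPPPPOONNNNNMMMMMMMMMMMMMMLKJIIIIIIIHHIIIIIIIIIIJKNQS
HHHHHHHHHHHHGILOQQQQQQPPOOOONMMMMNNNMMMMMMMKJIIIIIIIIIIIIIIHIIIIIKMPST
GHHHHHHHHHHGGILOQRRRRQQQQPPONMMMNOPONMMMMMLKIIIIIIIIIIIIIIHHIIIIIK
[... 3311 characters left out ...]
NNNOONMMMMMMMMMMMMNOPRRRRRRRRR
MMMMMMMMMMMMMMMMMMMLLLLMMMMMLLLLLMMNNNNNNNMMNMMMMMMMMMMMMNNOQRRRRRRRRR
MMMMMMMMMMLLMMMMMMMMMMMMMMMMMMMMMMMMMMMNNMMMMMMMMMMMMMMMMNOPQRRRRRRRRR
(367, 208) [(8, (-12, 35)), (16, (-10, 28)), (24, (-7, 20)), (32, (-5, 12)), (40, (-3, 5)), (48, (-1, -3))]
(369, 206) [(8, (-10, 42)), (16, (-8, 35)), (24, (-6, 27)), (32, (-4, 19)), (40, (-2, 12)), (48, (0, 4))]
(374, 207) [(8, (-1, 45)), (16, (1, 37)), (24, (3, 29)), (32, (6, 22)), (40, (8, 14)), (48, (10, 6))]
(381, 213) [(8, (18, 36)), (16, (20, 29)), (24, (22, 21)), (32, (23, 14)), (40, (25, 6)), (48, (27, -2))]
(384, 217) [(8, (27, 29)), (16, (29, 22)), (24, (31, 14)), (32, (32, 7)), (40, (34, -1)), (48, (36, -8))]
```

The bores triangulate to below deck height. The last bushing is leaning, so I bring the wrist camera over the slot for a better height measurement.

send_rows(
  deltas=[
    [0, 0, 0, -3, 3, 0, -0.8],
    [0, 0, 0, -7, 7, 0, -0.8],
    [0, 0, 0, -31, 30, 0, -0.8],
    [0, 0, 0, -31, 30, 0, -0.8],
    [0, 0, 0, -31, 30, 0, -0.8],
    [0, 0, 0, -31, 30, 0, -0.8],
    [0, 0, 0, -31, 30, 0, -0.8],
    [0, 0, 0, -31, 30, 0, -0.8],
    [0, 0, 0, -31, 30, 0, -0.8],
    [0, 0, 0, -31, 30, 0, -0.8],
    [0, 0, 0, -31, 30, 0, -0.8],
    [0, 0, 0, -31, 30, 4, -0.8],
    [0, 0, 0, -31, 30, 7, -0.8],
    [0, 0, 0, -31, 30, 8, -0.8],
    [0, 0, 0, -31, 30, 8, -0.8],
  ],
)

```text
t: 24.0
eef_pos: [322.6, -3.7, 140.6]
tool_rot: [0.001, 0.989, -0.146, -0.001]
ft_force: [-0.4, -0.1, 1.2]
opening: 9.1
grasp_force: 0.0
```

Run:
```python
from h import *
o=ctrl.observe();np.savez("w2.npz",p=o["eef_pos"],q=o["tool_rot"]);print(o["eef_pos"])
im=ctrl.capture("wrist");cv2.imwrite("pics/w2.png",im)
h=cv2.cvtColor(im,cv2.COLOR_BGR2HSV)[20:190:3,190:370:2]
for r in h: print("".join("Y" if (p[1]>130 and 15<p[0]<35) else "B" if (p[1]>120 and 95<p[0]<130) else chr(97+min(25,int(p[2])//10)) for p in r))
```

```text
[322.55668016  -3.67421557 140.59779485]
BBBBBBBBBBBBBBBBBBBBBBBBBBBBBBBBBBBBBBBBBBBBBBBBBBBBBBBBBBBBBBBBBBBBBBBBBBBBBBBBBBBBBBBBBB
BBBBBBBBBBBBBBBBBqqBBBBBBBBBBBBBBBBBBBBBBBBBBBBBBBBBBBBBBBBBBBBBBBBBBBBBBBBBBBBBBBBBBBBBBB
BBBBBBBBBBBBBBBBrYYYBBBBBBBBBBBBBBBBBBBBBBBBBBBBBBBBBBBBBBBBBBBBBBBBBBBBBBBBBBBBBBBBBBBBBB
BBBBBBBBBBBBBBBBtYYYYiBBBBBBBBBBBBBBBBBBBBBBBBBBBBBBBBBBBBBBBBBBBBBBBBBBBBBBBBBBBBBBBBBBBB
BBBBBBBBBBBBBBBBBrYYYYoBBBBBBBBBBBBBBBBBBBBBBBBBBBBBBBBBBBBBBBBBBBBBBBYYiBBBBBBBBBBBBBBBBB
BBBBBBBBBBBBBBBBBBqYYYYYBBBBBBBBBBBBBBBBBBBBBBBBBBBBBBBBBBBBBBBBBBBBsYYYYBBBBBBBBBBBBBBBBB
BBBBBBBBBBBBBBBBBBBBYYYYYBBBBBBBBBBBBBBBBBBBBBBBBBBBBBBBBBBBBBBBBBpYYYYYkBBBBBBBBBBBBBBBBB
YYYYYYYYYYYYYYpmkiiBBYYYYYjBBBhBBBBBBBBBBBBBBBBBBBBBBBBBBBBBBBBBBYYYYYrBBBBBBBBBBBBBBBBBBB
YYYYYYYYYYYYYYYYYYYYYYYYYYYBBBBBBBBBBBBBBBBBBBBBBBBBBBBBBBBBBBBYYYYYYBBBBBBBBBBBBBBBBBBBBB
YYYYYYYYYYYYYYYYYYYYYYYYYYYhBBBBBBBBBBBBBBBBBBBBBBBBBBBBBBBBBqYYYYYmBBBBBBBBBBBBBBBBBBBBBB
YYYYYYYYYYYYYYYYYYYYYYYYYYYhBiBBBBBBBBBBBBBBBBBBBBBBBBBBBBBBBYYYYYYYYYYYYYYYjihhhiBBBBBBBB
xlhkYYYYYYYYYYYYYYYYYYYYYYYhBBBBBBBBBBBBBBBBBBBBBBBBBBBBBB
[... 3427 characters left out ...]
ssstjkkkkjjjkjjjjjjjjjjjjjjjjjjjjjjjjjjjjjjjjjjjjjjjjjjjjjjjjjj
sssssssssssssssssssssssssssssssokkkkkkkjkjjkjkjjjjjjjjjjjjjjjjjjjjjjjjjjjjjjjjjjjjjjjjjjjj
ssssssssssssssssssssssssssssssstjkkkkkkjjjjjkjjjjjjjjjjjjjjjjjjjjjjjjjjjjjjjjjjjjjjjjjjjjj
ssssssssssssssssssssssssssssssssnpjkkkkkkjjjkjjjjjjjjjjjjjjjjjjjjjjjjjjjjjjjjjjjjjjjjjjjjj
ssssssssssssssssssssssssssssssssssnkkkkkkjkjjjjjkjjjjjjjjjjjjjjjjjjjjjjjjjjjjjjjjjjjjjjjjj
sssssssssssssssssssssssssssssssssssjkkkkkkkkkjjkjjjjjjjjjjjjjjjjjjjjjjjjjjjjjjjjjjjjjjjjjj
sssssssssssssssssssssssssssssssssssppjkkjkkkjkjjjjjjjjjjjjjjjjjjjjjjjjjjjjjjjjjjjjjjjjjjjj
sssssssssssssssssssssssssssssssssssstkkkkkkkkkkkjjjjjjjjjjjjjjjjjjjjjjjjjjjjjjjjjjjjjjjjjj
```

The wrist view shows the first bushing flat on the floor, with its bore at (267,108). Another stands on edge against the drop wall at (256–292, 57–80), and the third leans at (297,80). One shifted view will triangulate the height of the standing one.

send_rows(
  deltas=[
    [0, 0, 0, 0, 3, 0, -0.8],
    [0, 0, 0, 0, 6, 0, -0.8],
    [0, 0, 0, 0, 6, 0, -0.8],
    [0, 0, 0, 0, 6, 0, -0.8],
  ],
)

```text
t: 24.45
eef_pos: [306.8, -60.8, 142.7]
tool_rot: [-0.0, 0.989, -0.147, 0.001]
ft_force: [0.1, 0.8, -0.6]
opening: 8.8
grasp_force: 0.0
```

Run:
```python
from h import *
o=ctrl.observe();print(o["eef_pos"],o["tool_rot"],o["t"])
im=ctrl.capture("wrist");cv2.imwrite("pics/w3.png",im)
h=cv2.cvtColor(im,cv2.COLOR_BGR2HSV)[40:125:3,120:260:2]
for r in h: print("".join("Y" if (p[1]>130 and 15<p[0]<35) else "B" if (p[1]>120 and 95<p[0]<130) else chr(97+min(25,int(p[2])//10)) for p in r))
```

```text
[306.77764202 -60.76110955 142.74636657] [-4.50679220e-04  9.89110023e-01 -1.47169667e-01  1.49976910e-03] 24.45
BBBtYYYYYYhBBBBBBBBBBBBBBBBBBBBBBBBBBBBBBBBBBBBBBBBrYYYYYBBBBBBBBBBBBB
BBBBiYYYYYYYBBBBBBBBBBBBBBBBBBBBBBBBBBBBBBBBBBBBBBtYYYYYjYBBBBBBBBBBBB
YYnliBYYYYYYYhBBBBBBBBBBBBBBBBBBBBBBBBBBBBBBBBBBrYYYYYYYjBBBBBBBBBBBBB
YYYYYYYYYYYYYYYBBBBBBBBBBBBBBBBBBBBBBBBBBBBBBBBtYYYYYiYpBBBBBBihBBBBBB
YYYYYYYYYYYYYYYhBBBBBBBBBBBBBBBBBBBBBBBBBBBBBBYYYYYYhhBBBBBBBBBjBjjijj
YYYYYYYYYYYYYYYhBBBBBBBBBBBBBBBBBBBBBBBBBBBBBBYYYYYYYYYYYYYYYYYYYYYqqn
YYYYYYYYYYYYYYYBBBBBBBBBBBBBBBBBBBBBBBBBBBBBBBYYYYYYYYYYYYYYYYYYYYYYYY
jlmmmooonnnmllllBBBBBBBBsqpprpokBBBBBBBBBBBBBBYYYYYYYYYYYYYYYYYYYYYYYY
jjjjjjkkjjimllnoonnnnssssssssrpppqqqqqoBBBBBBBpYYYYYYYYYYYYYYYYYYYYYYY
jjjjjjmlllmlllllkyxxytsssssssrppqqqqpppqmjjjjlmmooooonnnmllkkkkkklYYYY
jjjjjilllllllllllsxxxtsssssssrppppqqpppqmillkmllllkkkmmoommmnnnnnnonoo
jjijjilllllllllllkwxxtsssssssqppppqqpppqmijkjjkmmmmmmtyxxxxxxxxxxxwwvv
jjiijjlllllllllllxxxxtsstssssqppppqppppqlijkkjjkklmmmlxvxxxxxxxxxxxxxy
jjjjjjlmmmmmmmmmmjyyytsssssssqppqqqpqppqkigeeehkkjmmlmllwxxxxwww
[... 371 characters left out ...]
lllllllllxzyyyyyyyyvvvwxyvsssttttqlionnnnnnollkvkllllllllllll
jjjjjjjllllllllllllltqjxvmvvvvwzywvtsstttsttrnnnnnnmlkzrmmmmmmmmmmmmmm
jjjjjjjlllllllllllmmmmmmluyyxxwihiihpstttsstqnnnnnnsxlllmmmmmlmmmlmmmm
jjjjjjjllllllllllllllllllqsyxxgiihgjinwuttstnnnnnnnmmmmmmlmmlmlmmmllll
jjjjjjjllmmmmmllllllllllmmkjjhddeeeeeeijjqtqnmmmlmmlmlmmmmmmmmmmmmmmml
jjjjjjjllllllllllllllllllmkkkjdeeeeeeejkkkihmmmmlmlmmmlmlmlllllllllllm
jjjjjjjlllllllllllllllllllkkkkideeeeeekkkkjilmmmlmmmmlmlmmmmmmlmlmmllm
jjjjjjjkllllllllllllmllmmmkkkkkkhfefjkkkkkjilllllllllllllllllllllllllm
jjjjjjjklllllllllmlllllllllkkjkkkkkkkkkkkjmmmmmmmmmmlmlmmlllllllllllll
jjjjjjjjllllllllllllllllllllllkkkkkkkkjkllllllllllllllmllmmmmmmmmmmmmm
```

Triangulation puts the standing bushing's top edge at roughly deck height, so it is wedged on its neighbour and not settled. I'll work out a gentle sideways nudge into the empty side of the slot.

Run:
```python
from h import *
from scipy.spatial.transform import Rotation as R
c=ctrl.get_calibration("wrist");K=np.array([[c["fx"],0,c["cx"]],[0,c["fy"],c["cy"]],[0,0,1]])
def P(p,w):
    T=np.eye(4);T[:3,:3]=R.from_quat([w[1],w[2],w[3],w[0]]).as_matrix();T[:3,3]=p
    return K@np.linalg.inv(T@c["T_tool_cam"])[:3]
d=np.load("w2.npz");o=ctrl.observe()
P1=P(d["p"],d["q"]);P2=P(o["eef_pos"],o["tool_rot"])
print(o["eef_pos"],o["tool_rot"])
a=np.array([[275,58],[275,79],[256,62],[292,66],[296,81],[267,108],[243,50],[311,54]],float).T
b=np.array([[178,62],[178,84],[161,66],[199,69],[210,86],[188,113],[149,55],[212,58]],float).T
X=cv2.triangulatePoints(P1,P2,a,b);X=(X[:3]/X[3]).T
g=np.array([417.7,-32.2]);ux=np.array([-.9366,.350]);vy=np.array([-.350,-.9366])
for n,x in zip("ridgeBack ridgeFront left right b2bore b1bore fenceL fenceR".split(),X): print(n,x.round(1),"u,v",round((x[:2]-g)@ux,1),round((x[:2]-g)@vy,1))
```

```text
[306.7534944  -60.39122101 142.497785  ] [-3.98485367e-04  9.89185817e-01 -1.46661814e-01  1.25419728e-03]
ridgeBack [418.2 -29.   54.1] u,v 0.6 -3.1
ridgeFront [406.5 -25.5  58.1] u,v 12.9 -2.4
left [419.7 -17.4  50.9] u,v 3.3 -14.5
right [411.8 -38.1  45.5] u,v 3.5 7.6
b2bore [402.2 -38.8  30.2] u,v 12.2 11.6
b1bore [390.6 -14.3  15.9] u,v 31.6 -7.3
fenceL [428.6 -11.7  47. ] u,v -3.1 -23.0
fenceR [414.  -49.8  56.7] u,v -2.7 17.8
```

The standing bushing's top is at z ≈ 55 mm, perched on the second one. It needs a nudge, so I position the closed fingertips beside it (at v≈+28, u≈14) above the slot's free space.

send_rows(
  deltas=[
    [0, 0, 0.02, 2.7, -1, 0, -1],
    [0, 0, 0.04, 5.5, -2.1, 0, -1],
    [0, 0, 0.063, 8.2, -3.2, 0, -1],
    [0, 0, 0.063, 8.2, -3.2, 1, -1],
    [0, 0, 0.063, 8.2, -3.2, 3, -1],
    [0, 0, 0.063, 8.2, -3.2, 5, -1],
    [0, 0, 0.063, 8.2, -3.2, 6.5, -1],
    [0, 0, 0.063, 8.2, -3.2, 7.5, -1],
    [0, 0, 0.063, 8.2, -3.2, 8, -1],
    [0, 0, 0.063, 8.2, -3.2, 8.4, -1],
    [0, 0, 0.063, 8.2, -3.2, 8.7, -1],
    [0, 0, 0.063, 8.2, -3.2, 8.9, -1],
    [0, 0, 0.063, 8.2, -3.2, 8.9, -1],
  ],
)

```text
t: 25.8
eef_pos: [393.4, -53.7, 52.4]
tool_rot: [-0.0, 0.984, -0.177, 0.0]
ft_force: [-0.2, -0.5, -0.1]
opening: 0.2
grasp_force: 0.0
```

send_rows(
  deltas=[
    [0, 0, 0, 0, -0.2, 0, -1],
    [0, 0, 0, 0, -0.5, 0, -1],
    [0, 0, 0, 0, -0.8, 0, -1],
    [0, 0, 0, 0, -1.1, 0, -1],
    [0, 0, 0, 0, -1.4, 0, -1],
    [0, 0, 0, 0, -1.6, 0, -1],
    [0, 0, 0, 0, -1.8, 0, -1],
    [0, 0, 0, 0, -2, 0, -1],
    [0, 0, 0, 0, -2.2, 0, -1],
    [0, 0, 0, 0, -2.4, 0, -1],
    [0, 0, 0, 0, -2.6, 0, -1],
    [0, 0, 0, 0, -2.8, 0, -1],
    [0, 0, 0, 0, -3, 0, -1],
    [0, 0, 0, 0, -3.2, 0, -1],
    [0, 0, 0, 0, -3.4, 0, -1],
    [0, 0, 0, 0, -3.6, 0, -1],
    [0, 0, 0, 0, -3.8, 0, -1],
    [0, 0, 0, 0, -3.8, 0, -1],
  ],
)

```text
t: 27.6
eef_pos: [406.7, -17.9, 52.3]
tool_rot: [-0.0, 0.984, -0.177, 0.0]
ft_force: [0.0, -0.7, -0.6]
opening: 0.0
grasp_force: 0.0
```

Run:
```python
from h import *
h=cv2.cvtColor(ctrl.capture("side"),cv2.COLOR_BGR2HSV)[195:235,345:400]
for r in h: print("".join("Y" if (p[1]>130 and 15<p[0]<35) else "B" if (p[1]>120 and 95<p[0]<130) else chr(97+min(25,int(p[2])//8)) for p in r))
```

```text
BBBBBBBBBBBBBBBBBBBdccdcdddcbcbBccaabBbBceghggggghhgggg
BBBBBBBBBBBBBBBBdbcbddcdddccccbcaaaBbbbacfggggggggggggh
BBBBBBBBBBBBBBBBcbbccccdddcddcabBBacbccbcfghghggggggggg
BBBBBBBBBBBBBBBccbBcccdcccccdcccbbabbcbadfghhghggggghgg
BBBBBBBBBBBBBBBbabbcddcdccbBbccccbbbcbbceggghgggggggggg
BBBBBBBBBBBBBBBcbaccdcdddbcbBaccbbBacbcefggghgggghghggh
BBBBBBBBBBBBBBBcbbccddddcBbbbbbacbabacegggggggghgggghhg
BBBBBBBBBBBBBBBBbBbccddcbcbabbabbbbbadghhgggggggggghhgg
BBBBBBBBBBBBBBBBBbBbdccdbacabbbbbcBabdfghgghgggggggghgg
BBBBBBBBBBBBBBBBBBBabccccBabBbaBYbbbbeghgghgghghggggggg
BBBBBBBBBBBBBBBBBBBbbccbabcBbbccbbbBcfghghghggggghgghgg
BBBBBBBBBBBBBBBBBBBBBBBBaacbbbbabbcddfghggggghggggggggg
BBBBBBBBBBBBBBBBBBBBBBBdbababbbcbbdeefhgggggghggggggggg
BBBBBBBBBBBBBBBBBBBBBBBecabaaabcbceeeghggggggghgggggggg
BBBBBBBBBBBBeeeffedBBBBeccBbabbbbdfefgggghhhggghhgggfgg
BBBBBBBBBeefYYYYYYYeBBedcbbbbBaadffefgghghghgghhhgggggg
BBBBBBBBBeYYYYYYYYYYBBfecbbbbbbcdfeefggghhhhggghghggggg
BBBBBBBBBdYYYYYYYYYfBffeccbbbcabeffegghhgghhhgggggggggf
BBBBBBBBBeYYYYYYYYYeBffdbbbcbabcefeegghghghgghghggggggf
BBBBBBBBBYYYYYYYYYYefffcbbbbbYbdffef
[... 439 characters left out ...]
ggfgfgggghhhghhggghihhhikkkk
BBBBBBBdYYYYgghhghggggghgggfggfgggffgghhgggghjkjjknoooo
BBBBBBBYYYYYghghghghhgghhggggfgffeeefggghgggijkkknooooo
BBBBBBeYYYYYhghhhhghhhghghggfffeccbbefggggghjkkkmoooooo
BBBBBeYYYYYgggghghgggghhhhggfffdbaaabfhggggikkjlooooooo
BBBBBfYYYYYfghggghgggggghghggfgdbaaacfhggggikjkmooooooo
BBBBeYYYYYYfghhggghhggghghhggggfYaabeghggggijkloooooooo
BBBeYYYYYYdgggghghhgggggghghgghgfdddfhgggghjkknoooooooo
BBBfYYYYYefggggghhghgghghghgghhgggfgghggggijkmooooooooo
BBdYYYYYffggggghghhgggghgghgghgggggghgggggijknooooooooo
gffYYYYYeggghgghhghhgghggggggggggghghgggggikmoooooooooo
hghYYYYefgggggggghggggghhggghhgghgggggggghjknoooooooooo
ghYYYYYefgggggghghgghgggghgghgggggghggghgikmnoooooooooo
```

send_rows(
  deltas=[
    [0, 0, 0, 0, 0.1, -2, -1],
    [0, 0, 0, 0, 0.1, -5, -1],
    [0, 0, 0, -1, 0.3, -8, -1],
    [0, 0, 0, -4, 0.8, -8.8, -1],
    [0, 0, 0, -8, 1.6, -8.8, -1],
    [0, 0, 0, -8.4, 1.6, -8.8, -1],
    [0, 0, 0, -8.4, 1.6, -8.8, -1],
  ],
)

```text
t: 28.35
eef_pos: [321.8, -3.7, 140.6]
tool_rot: [-0.001, 0.984, -0.177, 0.001]
ft_force: [0.3, 0.3, 0.1]
opening: -0.2
grasp_force: 0.0
```

Run:
```python
from h import *
o=ctrl.observe();np.savez("w4.npz",p=o["eef_pos"],q=o["tool_rot"]);print(o["eef_pos"])
im=ctrl.capture("wrist");cv2.imwrite("pics/w4.png",im)
h=cv2.cvtColor(im,cv2.COLOR_BGR2HSV)[30:135:3,190:370:2]
for r in h: print("".join("Y" if (p[1]>130 and 15<p[0]<35) else "B" if (p[1]>120 and 95<p[0]<130) else chr(97+min(25,int(p[2])//10)) for p in r))
```

```text
[321.80139332  -3.65949501 140.62627518]
BBBBBBBBBBuYYYnBBBBBBBBBBBBBBBBBBBBBBBBBBBBBBBBBBBBBBBBBBBBBBBBYYYYBBBBBBBBBBBBBBBBBBBBBBB
BBBBBBBBBBpYYYYYBBBBBBBBBBBBBBBBBBBBBBBBBBBBBBBBBBBBBBBBBBBBBmYYYYYBBBBBBBBBBBBBBBBBBBBBBB
BBBBBBBBBBBBYYYYYiBBBBBBBBBBBBBBBBBBBBBBBBBBBBBBBBBBBBBBBBBBtYYYYoBBBBBBBBBBBBBBBBBBBBBBBB
BBBBBBBBBBBBBrYYYYYBBBBBBBBBBBBBBBBBBBBBBBBBBBBBBBBBBBBBBBpYYYYYBBBBBBBBBBBBBBBBBBBBBBBBBB
BBBBBBBBBBBBBBhYYYYYiBBBBBBBBBBBBBBBBBBBBBBBBBBBBBBBBBBBBYYYYYYBBBBBBBBBBBBBBBBBBBBBBBBBBB
YYYYYYYYYYYYYYYYYYYYYnBBBhBBBBBBBBBBBBBBBBBBBBBBBBBBBBBBYYYYYYqYppppppYhhhhhhhhhhhhhhhhhhh
YYYYYYYYYYYYYYYYYYYYYYgBBhBBBBBBBBBBBBBBBBBBBBBBBBBBBBBmYYYYYYYYYYYYYYYYYYYYYYYYYYYYYYYYYY
YYYYYYYYYYYYYYYYYYYYYYhBBBBBBBBBBBBBBBBBBBBBBBBBBBBBBBBlYYYYYYYYYYYYYYYYYYYYYYYYYYYYYYYYYY
YYYYYYYYYYYYYYYYYYYYYYhBBBBBBBBBBBBBBBBBBBBBBBBBBBBBBBBkYYYYYYYYYYYYYYYYYYYYYYYYYYYYYYYYYY
YYYYYYYYYYYYYYYYYYYYYYjBBBBBBBBBBBBBBBBBBBBBBBBBBBBBBBBlYYYYYYYYYYYYYYYYYYYYYYYYYkkkkYYYYY
iiijllmnnnmnnmmmmnnmnnmmmmmmmmmmmmmmmmmmmmmmmmmmmlmmllmmmmmmmmmmmmlkjiiiiiiiiiijikllkiiiii
iiiijiiiihsrrssrrrrnilllmmnnnnmmmmmmmmmmmmnnnnnnnnmmmmmmmm
[... 1425 characters left out ...]
mkkkkgfffffffkjkjkllllllllllllllkllkklkkklkkkkiiiiiijkklijjjjjj
jjjjjjjkllllllllllllllllllllkkjkjgffffgjkkjjklllllllklkkkkkkkkkkkkkkkkkkjiiiiiijkkkjjjjjjj
jjjjjjjkllllllllmllllmllmlllkkkkkkkjjkkkkkkllllllllllllllllllllllllllllljiiiiiijkkkjjjjjjj
jjjjjjjjllllllllllllllllllllllkkkkkkjjjkkkllllllllklkkkkklkkkkkkkkkkkkkkjiiiiiijkkjjjjjjji
jjjjjjjjlllllllllllllllllllllllllkjjkjjklllllllllkkkllklklkkkkkkkkkkkkkkjiiiiiikkkjjijjjjj
jjjjjjjjkkkkkkkkkkkkkkkkkkkkkkkkkkkkkkkkkkkkkkkkkkkkkjjjjkkjjjjjjjjkkjjkjiiiiiikkkjjjjjjjj
jjjjkkkkkkkkkkkkkkkkkkkkkkkkkkkkkkjkkkjjjkjjjjjjjjjjjjjjjjjjjjjjjjjjijjjjjjiiiikkkjjjjjjjj
iiiiiiiiijjiijjjjjjjjjjjjjjjjjjjjjjjjjjjjjjjjjjjjjjjjjjjjjjjjjjjjjjjjjjjjjjjjjikkkjijijjjj
```

The nudge worked. The third bushing now stands on the slot floor with its top at z ≈ 28 mm, the second leans on the first well below deck height, and the gate and deck are clear. The arm is touching nothing, so I hand in.

```bash
python3 -c "
from station import ctrl
print(ctrl.observe()['t'],ctrl.close_job())"
```

```text
the job is handed in; nothing more can be done
28.4 None
```

I swept all three bushings through the gate one at a time and they are in the slot, with the job handed in at 28.4 s; the third had caught upright on the second, so I nudged it sideways with the closed fingertips until it dropped to the floor.

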